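# Find the heaviest tin in the box drawer

### The arm

A 7-joint arm with a two-finger parallel gripper is mounted at the origin on the work surface. World frame = base frame: x ahead of the robot, y to its left, z up, the work surface at z = 0. Lengths are in m, angles in rad, forces in N, time in s.
With the tool pointing down it reaches from about 0.4 to 0.85 m from the base axis. Payload 4.5 kg.
Tool frame: the origin (TCP) lies at the very end of the fingers, on their centre line; the grasp point (between the pads) lies 19 mm behind it (r.grip_depth is the z of the grasp point in the tool frame, in m); z points along the fingers, y is the line along which they close (so a half turn about z gives the same grasp; the last joint's range is limited). The gripper opens to 88 mm and grips with 3 to 60 N. Pads are 18 mm wide; open, the fingers measure 123 mm over their backs; the gripper's body (75 mm by 187 mm) begins 45 mm behind the grasp point.
Start: joints at [-1.267, 0.689, -0.195, 1.565, 0.157, 0.902, -0.215], TCP at [0.167, 0.602, 0.239] pointing down, gripper open.
Joint ranges: [-3.01, 3.01], [-0.46, 2.08], [-1.47, 1.51], [0.13, 2.56], [-1, 4.14], [0.04, 2.09], [-2.66, 2.66]. Speed limits (rad/s): [2.57, 2.57, 3.14, 3.14, 3.14, 3.14, 3.14].

### API

Orientations are given as a unit quaternion [x, y, z, w].
In Python, from plant import r, snapshot, camera_params gives the robot as it stands (r), with the cameras as plain functions.
- The arm moves only by the tool steer_hand, called as name(argument=value, ...) on one line, values as JSON. Schema: {"type":"object","properties":{"deltas":{"type":"string"},"clamp_n":{"type":"number"},"only":{"type":"string"},"quiet":{"type":"boolean"},"lines":{"type":"string"}},"required":["deltas"],"additionalProperties":false}. deltas is a string of 1 to 10 rows, one to a line, with the numbers parted by spaces; each row has 7 numbers: the opening from 0.0 (shut) to 1.0 (fully open), then dx, dy, dz in shares of 1 m (1.0 is 1 m), then a rotation vector rx, ry, rz in parts of the range, where 1.0 means 4 rad; each row is the pose to reach, as a shift and turn from the pose commanded when the call began, along the tool's axes at that moment; what a row does not reach only later rows make up. A row lasts 1/10 s, in which the tool goes at most 0.05 m and 0.15 rad, less where a joint would pass 70% of its speed; a pose out of reach is approached as far as the arm can. The fingers move at their own pace and stop on an object; clamp_n is the grip in N (left out, the last holds). Time passes only in rows, so rows that do not move let the fingers close. The tool returns the time, the measured TCP pose, the force, the opening and the grip force at its end. only (a regular expression) keeps the lines of the reply that match it, lines (a string "A,B") keeps lines A to B, and quiet returns only ok. Shift and turn numbers lie between -1 and 1, and a call with a number outside is refused. Input that does not fit is refused with a message, and nothing moves.
- r.get_state(): the state, without advancing time (a new reading comes with each control period).
- snapshot(name): name is "scene" or "side" or "wrist"; returns the picture (384x512x3 uint8, red, green, blue); there is no depth.
- camera_params(name): a dict with "fx", "fy", "cx", "cy" (pixels), "rvec" (rotation vector, rad) and "tvec" (3), from world to camera coordinates, as OpenCV has them. Camera axes: x right, y down, z forward; pixel columns grow to the right and rows downward; lengths in m; the calibration is good to about 2 mm. A picture is of the moment at which its call begins: read the wrist's pose just before it. camera_params takes no time and is no camera call; for the wrist camera it gives the pose at the moment of the call.
- r.finish_job(): hands the job in; it is judged then, once.
The state is a dict: "clock": time; "q": joint angles; "qd": joint speeds; "joint_torque": joint torques, N m; "tool_pos": TCP position; "eef_rot": TCP orientation; "contact_force": force on the tool from outside, world axes, zero at the start; "moment": the same for the moment, N m; "opening": opening from 0.0 (shut) to 1.0 (fully open); "finger_force": force on a finger pad.
Only numpy, scipy, OpenCV 4.12 (cv2) and the standard library are available. Lean on these libraries where they do the work, as an engineer would, in place of code of your own. Each camera call takes 0.05 s, during which the arm holds its last target. There are 200 camera calls.

### The job

Pull open the pine box's drawer, heft the three identical closed tins inside to feel which one is heaviest, and finish holding that tin: keep it gripped upright and still, with its base about a hand's breadth (10 cm) above the top of the box. Leave the other two tins standing upright in the open drawer, and do not disturb the things lying around or on top of the box.

Things in the scene. Friction and masses are not known exactly. Their poses are not given: they have to be found in the camera images.
- box: fixed pine box with one drawer, 260 (x) x 440 (y) x 100 mm (z). Origin: centre of its underside, on the shelf; its own -x is the front, the way the drawer slides out
- box_drawer0 (a joint): how far the drawer is pulled out of the box (m): 0 shut, 0.18 the stop; starts a little ajar (0.015 to 0.04). Slides with about 1 N of friction and stays where it is left. Inside: 398 mm wide (y), 215 mm deep, walls 6 mm thick and 62 mm high; its inner floor, on which the tins stand, is 22 mm above the shelf. The drawer front is 73 mm high, its top edge 88 mm above the shelf
- box_drawer0_handle (a point): middle of the drawer's level steel bar handle: bar 11 mm thick, 120 mm long along the box's y, 62 mm above the shelf; its centreline is 35 mm in front of the drawer front, on two 8 mm posts 51 mm either side of the middle, so the free gap behind the bar is 29 mm and a closed gripper fits into it from above. Moves with the drawer; axes as the box's
- tin_a: one of three identical closed square tins standing in the drawer: green body, paper band, brass lid, 50 x 50 mm, 58 mm tall, 0.12 to 0.46 kg; the weights differ and which one is heaviest changes; the heaviest weighs at least 0.15 kg more than either other one. Rigid, steady filling. Origin: centre of the underside; z up, x and y square to its sides, yaw within 0.15 rad of the box's
- tin_b: one of three identical closed square tins standing in the drawer: green body, paper band, brass lid, 50 x 50 mm, 58 mm tall, 0.12 to 0.46 kg; the weights differ and which one is heaviest changes; the heaviest weighs at least 0.15 kg more than either other one. Rigid, steady filling. Origin: centre of the underside; z up, x and y square to its sides, yaw within 0.15 rad of the box's
- tin_c: one of three identical closed square tins standing in the drawer: green body, paper band, brass lid, 50 x 50 mm, 58 mm tall, 0.12 to 0.46 kg; the weights differ and which one is heaviest changes; the heaviest weighs at least 0.15 kg more than either other one. Rigid, steady filling. Origin: centre of the underside; z up, x and y square to its sides, yaw within 0.15 rad of the box's
- corkscrew: bystander: nickel winged corkscrew lying on the shelf left of the box, 130 x 75 mm, 22 mm high. Origin: underside, middle
- jar_key: bystander: black plastic jar key lying on the shelf left of the box, 127 x 36 x 12 mm. Origin: underside, middle
- opener: bystander: flat stainless church-key opener lying on the shelf right of the box, 129 x 30 x 4 mm. Origin: underside, middle
- stopper: bystander: copper wine stopper, 38 mm wide, 50 mm high, standing on the middle to rear of the box's top. Origin: centre of its underside
- grip_disc: bystander: grey rubber bottle grip disc, 100 mm across, 5 mm thick, lying on the middle to rear of the box's top. Origin: centre of its underside
- mug: bystander: blue mug, 80 mm wide, 90 mm high, standing on the shelf right of the box. Origin: centre of its underside

How it is judged:
By the outcome, as a careful person would: the job done as asked, in the order asked, and still so for the second after the job is handed in, while the arm keeps its last pose, push and grip.
It also fails if it takes over 72 s, if anything falls off the work surface, if the arm or the gripper's body presses on something with over 40 N, if the wrist force passes 120 N, or if a joint passes its speed limit or range.

## Working session

There is one attempt and no reset: what is moved stays moved. The work goes in short steps, Python scripts to look and compute and a tool call to move; the robot and the scene stay as the last step left them, time stands still between calls to the robot, and variables do not carry over. Pictures are saved under pics/ and viewed, at most 10 in all, crops included, and the job is handed in when it is done.

```bash
ls; mkdir -p pics; python3 - <<'E'
from plant import r, snapshot, camera_params
import cv2,numpy as np
s=r.get_state();print(s)
ims=[snapshot(n) for n in("scene","side")]
for n,i in zip(("scene","side"),ims):
    cv2.imwrite(f"pics/{n}0.png",i[...,::-1]);print(camera_params(n))
E
```

```text
pics
plant.py
{'clock': 0.0, 'q': array([-1.26720141,  0.68999921, -0.19448744,  1.56635692,  0.15726962,
        0.90247635, -0.21511677]), 'qd': array([ 0.00091231,  0.00026341,  0.00056593, -0.0016774 , -0.00031044,
        0.00093243, -0.00020587]), 'joint_torque': array([-1.32934406e-04, -5.27571988e+01, -1.26717590e+00, -1.53423786e+01,
       -5.26805513e-02,  6.57226512e-03,  1.76046556e-04]), 'tool_pos': array([0.1664675 , 0.60176166, 0.23789641]), 'eef_rot': array([ 1.34473837e-01,  9.90916711e-01, -9.24512405e-04, -6.30300350e-05]), 'contact_force': array([-0.17127571,  0.59734869, -0.08435106]), 'moment': array([ 0.01604006,  0.02066617, -0.00939451]), 'finger_force': 0.0, 'opening': 0.999895422155614}
{'fx': 424.717016405459, 'fy': 424.717016405459, 'cx': 258.49135758277095, 'cy': 187.08211176410092, 'rvec': array([ 0.74087975,  2.49922021, -1.28508274]), 'tvec': array([ 0.5306763 , -0.1322538 ,  1.60046407])}
{'fx': 347.92979642938195, 'fy': 347.92979642938195, 'cx': 253.41692853991816, 'cy': 188.79784238251227, 'rvec': array([ 2.1557249 , -0.85962422,  0.36191428]), 'tvec': array([-0.45053935,  0.33595089,  0.91783641])}
```

View pics/scene0.png

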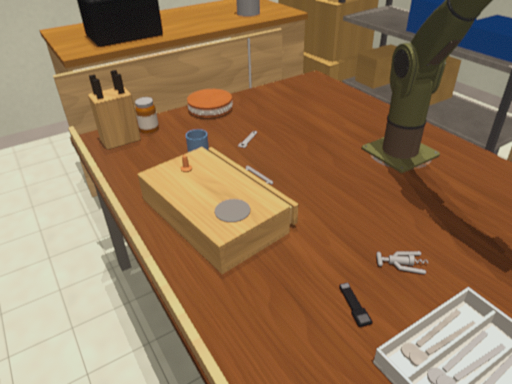

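View pics/side0.png

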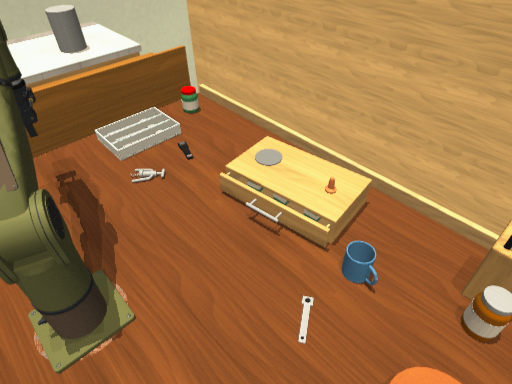

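The scene view shows the box's back and the far side (box top corners around (140,182), (205,150), (295,210)). The side view shows the front: handle from about (248,203) to (279,219), drawer slightly ajar. I'll enlarge it for pixel corners.

```bash
python3 - <<'E'
import cv2
i=cv2.imread("pics/side0.png")[130:250,210:380]
cv2.imwrite("pics/c1.png",cv2.resize(i,None,fx=4.7,fy=4.7,interpolation=cv2.INTER_CUBIC))
E
```

```text
(no output)
```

View pics/c1.png

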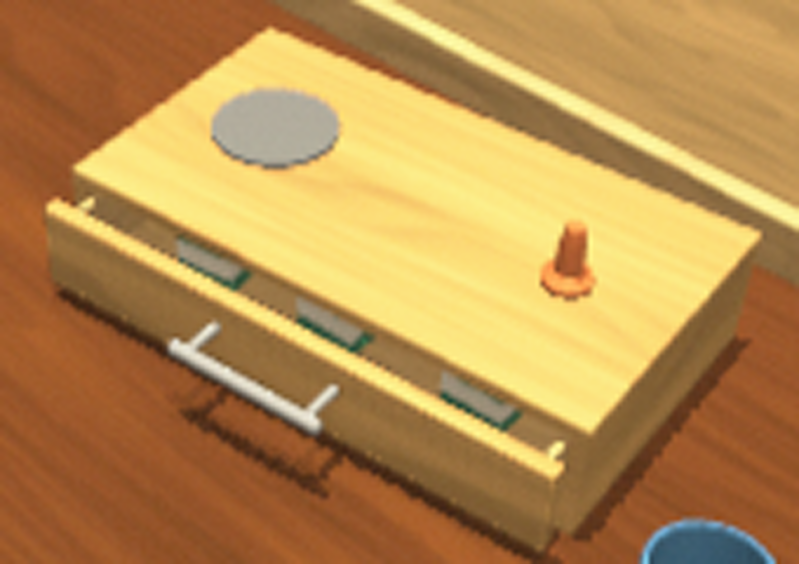

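The enlargement shows the box-top corners at crop px (75,168), (592,432), (760,235), (270,28). The bar ends are at (175,347) and (317,425), and the drawer's top front edge runs from (50,207) to (558,475).

```bash
cat > h.py <<'E'
import numpy as np,cv2
from plant import r, snapshot, camera_params
def ray(cp,uv,z):
    R=cv2.Rodrigues(cp["rvec"])[0];C=-R.T@cp["tvec"]
    d=R.T@np.array([(uv[0]-cp["cx"])/cp["fx"],(uv[1]-cp["cy"])/cp["fy"],1]);return C+d*(z-C[2])/d[2]
def proj(cp,p):
    R=cv2.Rodrigues(cp["rvec"])[0];c=R@np.array(p)+cp["tvec"];return np.array([cp["fx"]*c[0]/c[2]+cp["cx"],cp["fy"]*c[1]/c[2]+cp["cy"]])
def rot():
    from scipy.spatial.transform import Rotation as Ro
    return Ro.from_quat(r.get_state()["eef_rot"])
E
python3 - <<'E'
from h import *
cp=camera_params("side")
f=lambda p,z:ray(cp,(np.array(p)+.5)/4.7-.5+[210,130],z)
c=[f(p,.1) for p in((75,168),(592,432),(760,235),(270,28))]
print(np.round(c,4)); 
for i in range(4):
  d=c[(i+1)%4]-c[i];print(np.linalg.norm(d),np.arctan2(d[1],d[0]))
h=[f(p,.062) for p in((175,347),(317,425))];e=[f(p,.088) for p in((50,207),(558,475))]
print("handle",h,np.mean(h,0),np.linalg.norm(h[0]-h[1]));print("edge",e,np.mean(e,0))
fx=lambda p,z:f(p,z)
d=c[0]-c[1];y=d/np.linalg.norm(d);x=np.array([y[1],-y[0],0]);O=np.mean(c,0)
print("O",O,"yaw",np.arctan2(x[1],x[0]))
for n,q in(("h",np.mean(h,0)),("e",np.mean(e,0)),("disc",f((275,127),.105)),("stop",f((568,280),.1)),("ta",f((212,262),.08)),("tb",f((335,323),.08)),("tc",f((480,398),.08))): print(n,(q-O)@x,(q-O)@y)
E
```

```text
[[ 0.6079  0.1332  0.1   ]
 [ 0.6667 -0.3011  0.1   ]
 [ 0.9053 -0.2672  0.1   ]
 [ 0.8474  0.167   0.1   ]]
0.4382166008560795 -1.436352707499212
0.24106092209978294 0.14102861905174613
0.4379941620655152 1.7034277240548439
0.24185328547197207 -3.001508325864143
handle [array([ 0.5571615 , -0.03321465,  0.062     ]), array([ 0.57460321, -0.15364029,  0.062     ])] [ 0.56588236 -0.09342747  0.062     ] 0.12168215919468874
edge [array([0.5736523 , 0.12223227, 0.088     ]), array([ 0.63270181, -0.30290247,  0.088     ])] [ 0.60317705 -0.0903351   0.088     ]
O [ 0.75682114 -0.06701406  0.1       ] yaw 0.13444361929568466
h -0.19275619234072863 -0.0005818168278569725
e -0.15538354428871184 -0.002516290874463992
disc 0.007235872592868412 0.12705766237565544
stop -0.00487015081990121 -0.13617776868741982
ta -0.12333701788257673 0.08367037196525368
tb -0.12093642779545466 -0.023673730279531575
tc -0.12076408712682428 -0.14041940552662707
```

```bash
cat >> h.py <<'E'
U=np.array([np.cos(.137),np.sin(.137),0]);V=np.array([-U[1],U[0],0])
def to(p,yaw=None):
    """delta in tool axes to world p; yaw = wanted world angle of tool y (mod pi)"""
    from scipy.spatial.transform import Rotation as Ro
    s=r.get_state();R=Ro.from_quat(s["eef_rot"]).as_matrix();d=R.T@(np.array(p)-s["tool_pos"])
    rv=np.zeros(3)
    if yaw is not None:
        y=np.array([np.cos(yaw),np.sin(yaw),0]); y=y if y@R[:,1]>0 else -y
        z=np.array([0,0,-1.]);W=np.c_[np.cross(y,z),y,z];rv=Ro.from_matrix(R.T@W).as_rotvec()
    print("d",np.round(d,4),"rv",np.round(rv,4),"pos",np.round(s["tool_pos"],4),"F",np.round(s["contact_force"],2),s["clock"])
E
python3 - <<'E'
from h import *
to([.587,-.0904,.15],.137+np.pi/2)
E
```

```text
d [-0.5897 -0.555   0.089 ] rv [-1.600e-03 -2.000e-04 -4.067e-01] pos [0.1665 0.6018 0.238 ] F [ 0.12  0.58 -0.06] 0.1
```

The manual's scale: turns go in shares of 4 rad. Converting my numbers, -0.407 rad / 4 = -0.1018.

steer_hand(deltas="0 -0.59 -0.555 0.04 0 0 -0.1018\n0 -0.59 -0.555 0.04 0 0 -0.1018\n0 -0.59 -0.555 0.04 0 0 -0.1018\n0 -0.59 -0.555 0.04 0 0 -0.1018\n0 -0.59 -0.555 0.04 0 0 -0.1018\n0 -0.59 -0.555 0.04 0 0 -0.1018\n0 -0.59 -0.555 0.04 0 0 -0.1018\n0 -0.59 -0.555 0.04 0 0 -0.1018\n0 -0.59 -0.555 0.04 0 0 -0.1018\n0 -0.59 -0.555 0.04 0 0 -0.1018")

```text
clock: 1.1
tool_pos: [0.4266, 0.1738, 0.2139]
eef_rot: [-0.069, 0.998, 0.0, -0.0]
contact_force: [0.1, -0.1, 0.4]
opening: 0.109
finger_force: 0.0
```

```bash
python3 -c "
from h import *
to([.587,-.0904,.15],.137+np.pi/2)"
```

```text
d [-0.1227 -0.2837  0.0638] rv [ 0.     -0.0002  0.0005] pos [0.4266 0.1738 0.2139] F [ 0.15 -0.06  0.36] 1.1
```

steer_hand(deltas="0 -0.12 -0.28 0.06 0 0 0\n0 -0.12 -0.28 0.06 0 0 0\n0 -0.12 -0.28 0.06 0 0 0\n0 -0.12 -0.28 0.06 0 0 0\n0 -0.12 -0.28 0.06 0 0 0\n0 -0.12 -0.28 0.06 0 0 0\n0 -0.12 -0.28 0.06 0 0 0\n0 -0.12 -0.28 0.06 0 0 0\n0 -0.12 -0.28 0.06 0 0 0")

```text
clock: 2.0
tool_pos: [0.5824, -0.0834, 0.1539]
eef_rot: [-0.069, 0.998, 0.001, -0.0]
contact_force: [-0.0, -0.0, -0.9]
opening: 0.001
finger_force: 0.0
```

```bash
python3 - <<'E'
from h import *
to([.587,-.0904,.05],.137+np.pi/2)
i=snapshot("wrist");cv2.imwrite("pics/w1.png",i[...,::-1])
E
```

```text
d [-0.0037 -0.0078  0.1039] rv [ 0.0018 -0.0007  0.0018] pos [ 0.5824 -0.0834  0.1539] F [-0.03 -0.01 -0.88] 2.0
```

View pics/w1.png

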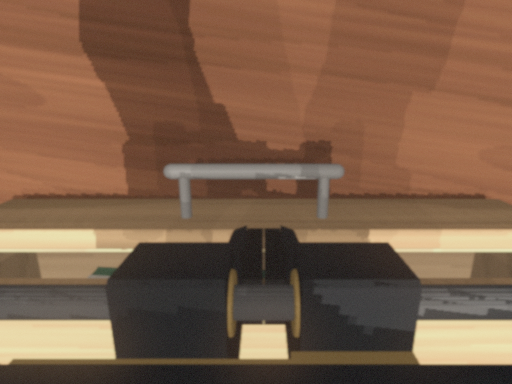

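Wrist view: bar from (165,172) to (343,172), drawer front's top outer edge near row 229. I'll check these against my target.

```bash
python3 - <<'E'
from h import *
cp=camera_params("wrist")
a=ray(cp,(165,172),.062);b=ray(cp,(343,172),.062);m=(a+b)/2;e=ray(cp,(254,229),.088)
print(a,b,m,np.linalg.norm(a-b),np.arctan2(*(a-b)[[1,0]])-np.pi/2,"edge",e,(e-m)@U)
to(np.r_[(m+.02*U)[:2],.05],.137+np.pi/2)
E
```

```text
[ 0.57697718 -0.15610767  0.062     ] [ 0.55875272 -0.02739446  0.062     ] [ 0.56786495 -0.09175107  0.062     ] 0.1299970031702251 -3.0009379757058046 edge [ 0.60145853 -0.08663679  0.088     ] 0.03397728410462664
d [-0.0043 -0.0072  0.1043] rv [ 0.0018 -0.0003  0.0033] pos [ 0.5825 -0.0827  0.1543] F [0.54 0.07 0.6 ] 2.05
```

steer_hand(deltas="0 -0.004 -0.006 0.02 0 0 0\n0 -0.004 -0.006 0.05 0 0 0\n0 -0.004 -0.006 0.08 0 0 0\n0 -0.004 -0.006 0.1 0 0 0\n0 -0.004 -0.006 0.1 0 0 0\n0 -0.004 -0.006 0.1 0 0 0")

```text
clock: 2.65
tool_pos: [0.5879, -0.0888, 0.0548]
eef_rot: [-0.07, 0.998, 0.0, 0.0]
contact_force: [0.2, -0.6, 0.6]
opening: 0.003
finger_force: 0.0
```

```bash
python3 -c "
from h import *
to(np.array([.588,-.0892,.05])-.16*U,.137+np.pi/2)"
```

```text
d [0.16   0.     0.0048] rv [0.0008 0.0003 0.0027] pos [ 0.5879 -0.0888  0.0548] F [ 0.21 -0.62  0.56] 2.65
```

steer_hand(deltas="0 0.005 0 0.006 0 0 0\n0 0.015 0 0.006 0 0 0\n0 0.03 0 0.006 0 0 0\n0 0.045 0 0.006 0 0 0\n0 0.06 0 0.006 0 0 0\n0 0.075 0 0.006 0 0 0\n0 0.09 0 0.006 0 0 0\n0 0.105 0 0.006 0 0 0\n0 0.12 0 0.006 0 0 0\n0 0.13 0 0.006 0 0 0")

```text
clock: 3.65
tool_pos: [0.4589, -0.1083, 0.0492]
eef_rot: [-0.069, 0.998, 0.0, 0.001]
contact_force: [0.3, 0.1, 0.9]
opening: 0.003
finger_force: 0.2
```

steer_hand(deltas="0 0.006 0 0 0 0 0\n0 0.012 0 0 0 0 0\n0 0.016 0 0 0 0 0\n0 0.018 0 0 0 0 0\n0 0.018 0 0 0 0 0")

```text
clock: 4.15
tool_pos: [0.441, -0.1109, 0.048]
eef_rot: [-0.069, 0.998, -0.0, -0.0]
contact_force: [0.3, 0.1, 0.2]
opening: 0.004
finger_force: 0.0
```

steer_hand(deltas="0 -0.005 0 0 0 0 0\n0 -0.005 0 -0.03 0 0 0\n0 -0.005 0 -0.08 0 0 0\n1 -0.005 0 -0.13 0 0 0\n1 -0.005 0 -0.18 0 0 0\n1 -0.005 0 -0.22 0 0 0\n1 -0.005 0 -0.24 0 0 0\n1 -0.005 0 -0.24 0 0 0\n1 -0.005 0 -0.24 0 0 0")

```text
clock: 5.05
tool_pos: [0.4461, -0.1104, 0.2879]
eef_rot: [-0.068, 0.998, -0.0, -0.0]
contact_force: [-0.5, 0.3, 0.3]
opening: 0.523
finger_force: 0.0
```

```bash
python3 - <<'E'
from h import *
import pickle
a=snapshot("side");cp=camera_params("wrist");b=snapshot("wrist");pickle.dump(cp,open("cpw.pkl","wb"))
cv2.imwrite("pics/s2.png",a[...,::-1]);cv2.imwrite("pics/w2.png",b[...,::-1])
c=np.hstack([cv2.resize(a[120:270,180:380],(500,375)),cv2.resize(b,(300,225))if 0 else cv2.copyMakeBorder(cv2.resize(b,(300,225)),0,150,0,0,0)])
cv2.imwrite("pics/c2.png",c[...,::-1])
E
```

```text
(no output)
```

View pics/c2.png

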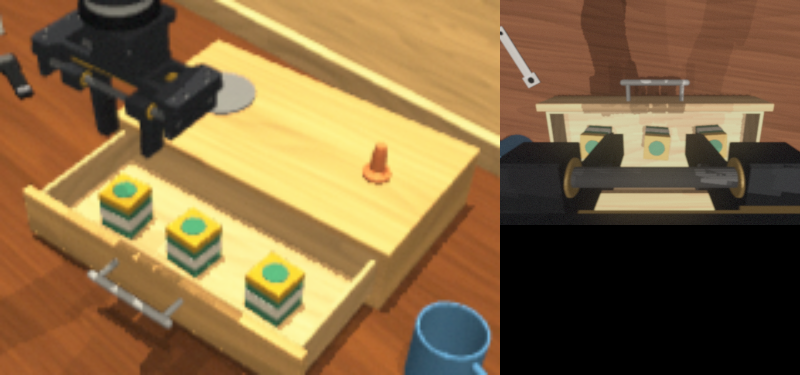

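Drawer open; three tins stand in it at crop px (125,190), (193,228), (275,272), each with a green disc in the lid's middle. I'll locate the discs and lids.

```bash
cat > tins.py <<'E'
from h import *
def tins(img,cp,roi,z=.08):
    hsv=cv2.cvtColor(img,cv2.COLOR_RGB2HSV);x0,y0,x1,y1=roi
    M=np.zeros(hsv.shape[:2],np.uint8);M[y0:y1,x0:x1]=255
    g=cv2.inRange(hsv,(55,90,60),(90,255,255))&M; br=cv2.inRange(hsv,(18,165,120),(32,255,255))&M
    out=[]
    n,_,st,ce=cv2.connectedComponentsWithStats(br)
    for i in range(1,n):
        if st[i,4]<60: continue
        lab=(_==i).astype(np.uint8);cs=cv2.findContours(lab,cv2.RETR_EXTERNAL,cv2.CHAIN_APPROX_NONE)[0]
        f=np.zeros_like(lab);cv2.drawContours(f,cs,-1,1,-1)
        hole=(f>0)&(g>0)
        if hole.sum()<10: continue
        v,u=np.nonzero(hole);c=ray(cp,(u.mean(),v.mean()),z)
        P=np.array([ray(cp,p[0],z)[:2] for p in cs[0]],np.float32)
        rc=cv2.minAreaRect(P*1000)
        out.append((c,rc));print(np.round(c,4),"px",round(u.mean(),1),round(v.mean(),1),"npx",hole.sum(),"rect",np.round(rc[0],1),np.round(rc[1],1),round(rc[2],1))
    return out
E
python3 - <<'E'
from tins import *
import pickle
print("yaw deg",np.degrees(.137))
print("side");a=cv2.imread("pics/s2.png")[...,::-1].copy();tins(a,camera_params("side"),(180,120,380,270))
print("wrist");a=cv2.imread("pics/w2.png")[...,::-1].copy();tins(a,pickle.load(open("cpw.pkl","rb")),(0,100,512,300))
E
```

```text
yaw deg 7.849521793292279
side
[0.5287 0.0193 0.08  ] px 229.5 195.7 npx 37 rect [525.2  15.2] [56.1 53.8] 13.7
[ 0.5473 -0.0923  0.08  ] px 257.0 210.2 npx 44 rect [543.9 -96.3] [54.4 55. ] 3.6
[ 0.5628 -0.216   0.08  ] px 289.6 228.9 npx 56 rect [ 559.2 -218.8] [54.9 54. ] 3.6
wrist
```

```bash
python3 - <<'E'
from h import *
O=np.array([.7568,-.067,0])
for p in([.5287,.0193],[.5473,-.0923],[.5628,-.216]): p=np.r_[p,0];print((p-O)@U,(p-O)@V)
to([.5287,.0193,.12],.2+np.pi/2)
E
```

```text
-0.21417659147437226 0.11664342100787292
-0.2109922880292679 0.003548857869013337
-0.21253145741027268 -0.12110895760044119
d [-0.1007  0.1168  0.1667] rv [ 0.001  -0.0027 -0.0627] pos [ 0.4454 -0.1102  0.2868] F [0.74 0.45 0.44] 5.15
```

In the tool's units: -0.063 rad / 4 = -0.0158.

steer_hand(deltas="0.8 -0.1 0.116 0.16 0 0 -0.0158\n0.8 -0.1 0.116 0.16 0 0 -0.0158\n0.8 -0.1 0.116 0.16 0 0 -0.0158\n0.8 -0.1 0.116 0.16 0 0 -0.0158\n0.8 -0.1 0.116 0.16 0 0 -0.0158\n0.8 -0.1 0.116 0.16 0 0 -0.0158\n0.8 -0.1 0.116 0.16 0 0 -0.0158", clamp_n=25)

```text
clock: 5.85
tool_pos: [0.5283, 0.0178, 0.1272]
eef_rot: [-0.1, 0.995, -0.0, -0.002]
contact_force: [-0.0, -0.3, 0.6]
opening: 0.798
finger_force: 0.0
```

```bash
python3 - <<'E'
from tins import *
import pickle
cp=camera_params("wrist");b=snapshot("wrist");cv2.imwrite("pics/w3.png",b[...,::-1])
to([.5287,.0193,.04],.2+np.pi/2)
E
```

```text
d [-0.0006  0.0022  0.088 ] rv [-0.0009 -0.0017 -0.0007] pos [0.5286 0.0171 0.128 ] F [-0.26  0.08  1.23] 5.9
```

View pics/w3.png

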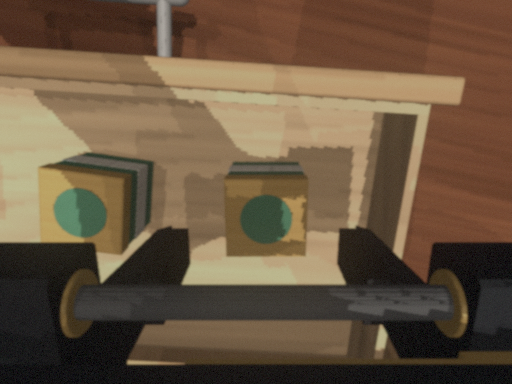

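Wrist view: tin a's lid is square between the fingers (disc at (266,219), fingers at columns 188 and 340). Descend, grip, lift.

```bash
cat > wt.py <<'E'
from h import *
F=[]
for _ in range(8): snapshot("side");s=r.get_state();F.append(np.r_[s["contact_force"],s["joint_torque"][[1,3]]])
print("F",np.round(np.mean(F,0),2),"sd",np.round(np.std(F,0),2),"pos",np.round(s["tool_pos"],4),"open",s["opening"]*88,s["clock"])
E
```

steer_hand(deltas="0.8 0 0.002 0.03 0 0 0\n0.8 0 0.002 0.06 0 0 0\n0.8 0 0.002 0.08 0 0 0\n0.8 0 0.002 0.084 0 0 0\n0.5 0 0.002 0.084 0 0 0\n0.5 0 0.002 0.084 0 0 0\n0.5 0 0.002 0.084 0 0 0\n0.5 0 0.002 0.084 0 0 0", clamp_n=25)

```text
clock: 6.7
tool_pos: [0.5299, 0.02, 0.0454]
eef_rot: [-0.1, 0.995, -0.0, 0.001]
contact_force: [-1.0, -0.8, 6.0]
opening: 0.568
finger_force: 25.0
```

steer_hand(deltas="0.4 0 0 0 0 0 0\n0.4 0 0 0 0 0 0\n0.4 0 0 0 0 0 0", clamp_n=25)

```text
clock: 7.0
tool_pos: [0.5299, 0.02, 0.0454]
eef_rot: [-0.1, 0.995, -0.0, 0.001]
contact_force: [0.1, -1.2, 7.0]
opening: 0.562
finger_force: 25.0
```

steer_hand(deltas="0.4 0 0 -0.01 0 0 0\n0.4 0 0 -0.03 0 0 0\n0.4 0 0 -0.05 0 0 0\n0.4 0 0 -0.06 0 0 0\n0.4 0 0 -0.06 0 0 0\n0.4 0 0 -0.06 0 0 0\n0.4 0 0 -0.06 0 0 0\n0.4 0 0 -0.06 0 0 0", clamp_n=25)

```text
clock: 7.8
tool_pos: [0.5285, 0.0203, 0.1033]
eef_rot: [-0.1, 0.995, 0.0, -0.001]
contact_force: [0.3, 1.2, -3.2]
opening: 0.567
finger_force: 25.0
```

```bash
python3 wt.py
```

```text
F [-3.000e-02  1.600e-01 -2.490e+00 -5.027e+01 -8.070e+00] sd [0.54 0.55 0.52 0.05 0.01] pos [0.529  0.0203 0.104 ] open 50.05515139804996 8.2
```

steer_hand(deltas="0.4 0 0 0.03 0 0 0\n0.4 0 0 0.05 0 0 0\n0.4 0 0 0.056 0 0 0\n0.4 0 0 0.059 0 0 0\n0.4 0 0 0.059 0 0 0\n0.8 0 0 0.059 0 0 0\n0.8 0 0 0.059 0 0 0\n0.8 0 0 0.03 0 0 0\n0.8 0 0 -0.01 0 0 0\n0.8 0 0 -0.03 0 0 0", clamp_n=25)

```text
clock: 9.2
tool_pos: [0.5301, 0.0206, 0.1369]
eef_rot: [-0.1, 0.995, 0.0, 0.002]
contact_force: [0.7, -0.8, 0.3]
opening: 0.801
finger_force: 0.0
```

```bash
python3 -c "
from h import *
to([.5473,-.0923,.13],.08+np.pi/2)"
```

```text
d [ 0.0057 -0.1141  0.0069] rv [0.0003 0.0036 0.1202] pos [0.5301 0.0206 0.1369] F [ 0.75 -0.85  0.33] 9.2
```

In the tool's units: 0.12 rad / 4 = 0.03.

steer_hand(deltas="0.8 0.005 -0.05 0 0 0 0.0125\n0.8 0.005 -0.1 0 0 0 0.025\n0.8 0.005 -0.114 0 0 0 0.03\n0.8 0.005 -0.114 0 0 0 0.03\n0.8 0.005 -0.114 0.003 0 0 0.03")

```text
clock: 9.7
tool_pos: [0.547, -0.0908, 0.1314]
eef_rot: [-0.041, 0.999, 0.001, 0.001]
contact_force: [-0.1, 0.3, 0.0]
opening: 0.8
finger_force: 0.0
```

```bash
python3 - <<'E'
from h import *
cp=camera_params("wrist");b=snapshot("wrist");cv2.imwrite("pics/w4.png",b[...,::-1])
hsv=cv2.cvtColor(b,cv2.COLOR_RGB2HSV);g=cv2.inRange(hsv,(55,90,40),(90,255,255))
n,_,st,ce=cv2.connectedComponentsWithStats(g)
for i in range(1,n):
    if st[i,4]>300: print(st[i],ce[i],ray(cp,ce[i],.08))
to([.5473,-.0923,.0455],.08+np.pi/2)
E
```

```text
d [-0.0005 -0.0027  0.0853] rv [ 0.0021 -0.      0.0035] pos [ 0.5466 -0.0898  0.1308] F [ 0.51 -0.62  0.23] 9.75
```

View pics/w4.png

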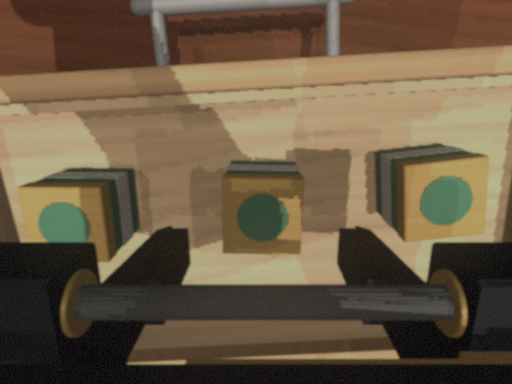

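The middle tin is centred (disc at (262,217)) and square to the fingers. Tin a at (445,200) is back standing upright. Now grip and heft tin b.

steer_hand(deltas="0.8 0 -0.002 0.03 0 0 0\n0.8 0 -0.002 0.06 0 0 0\n0.8 0 -0.002 0.08 0 0 0\n0.8 0 -0.002 0.085 0 0 0\n0.4 0 -0.002 0.085 0 0 0\n0.4 0 -0.002 0.085 0 0 0\n0.4 0 -0.002 0.085 0 0 0\n0.4 0 -0.002 0.085 0 0 0\n0.4 0 -0.002 0.085 0 0 0\n0.4 0 -0.002 0.085 0 0 0", clamp_n=25)

```text
clock: 10.75
tool_pos: [0.5477, -0.0939, 0.0471]
eef_rot: [-0.04, 0.999, 0.0, 0.001]
contact_force: [-1.2, 2.1, 5.5]
opening: 0.567
finger_force: 25.0
```

steer_hand(deltas="0.4 0 0 -0.01 0 0 0\n0.4 0 0 -0.03 0 0 0\n0.4 0 0 -0.05 0 0 0\n0.4 0 0 -0.06 0 0 0\n0.4 0 0 -0.06 0 0 0\n0.4 0 0 -0.06 0 0 0\n0.4 0 0 -0.06 0 0 0\n0.4 0 0 -0.06 0 0 0", clamp_n=25)

```text
clock: 11.55
tool_pos: [0.5464, -0.0943, 0.1052]
eef_rot: [-0.04, 0.999, 0.0, -0.001]
contact_force: [-0.5, -0.0, -3.0]
opening: 0.566
finger_force: 25.0
```

```bash
python3 wt.py
```

```text
F [ 1.700e-01 -5.000e-02 -1.040e+00 -5.156e+01 -8.980e+00] sd [0.34 0.45 0.53 0.05 0.01] pos [ 0.547  -0.0944  0.106 ] open 49.74832946922064 11.95
```

steer_hand(deltas="0.4 0 0 0.03 0 0 0\n0.4 0 0 0.05 0 0 0\n0.4 0 0 0.056 0 0 0\n0.4 0 0 0.059 0 0 0\n0.4 0 0 0.059 0 0 0\n0.8 0 0 0.059 0 0 0\n0.8 0 0 0.059 0 0 0\n0.8 0 0 0.03 0 0 0\n0.8 0 0 -0.01 0 0 0\n0.8 0 0 -0.03 0 0 0", clamp_n=25)

```text
clock: 12.95
tool_pos: [0.5483, -0.0944, 0.139]
eef_rot: [-0.04, 0.999, -0.0, 0.002]
contact_force: [0.8, 0.1, 0.2]
opening: 0.797
finger_force: 0.0
```

```bash
python3 -c "
from h import *
to([.5628,-.216,.13],.137+np.pi/2)"
```

```text
d [-0.0047 -0.1224  0.0091] rv [-0.0004  0.0038 -0.0569] pos [ 0.5483 -0.0944  0.139 ] F [0.76 0.12 0.22] 12.95
```

steer_hand(deltas="0.8 -0.005 -0.05 0.004 0 0 0\n0.8 -0.005 -0.1 0.004 0 0 0\n0.8 -0.005 -0.122 0.004 0 0 0\n0.8 -0.005 -0.122 0.004 0 0 0\n0.8 -0.005 -0.122 0.004 0 0 0")

```text
clock: 13.45
tool_pos: [0.5617, -0.2152, 0.1323]
eef_rot: [-0.04, 0.999, 0.0, 0.0]
contact_force: [-0.4, 0.0, -0.1]
opening: 0.803
finger_force: 0.0
```

```bash
python3 - <<'E'
from h import *
b=snapshot("wrist");cv2.imwrite("pics/w5.png",b[...,::-1])
to([.5628,-.216,.0455],.08+np.pi/2)
E
```

```text
d [-0.0007 -0.0024  0.0868] rv [0.0016 0.0005 0.0018] pos [ 0.5619 -0.2138  0.1323] F [0.06 0.65 0.93] 13.5
```

View pics/w5.png

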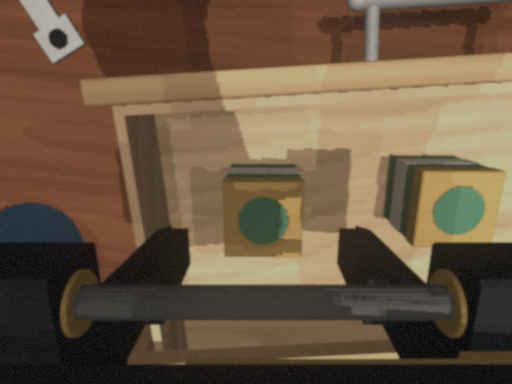

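Tin c is centred (disc at (263,220)), and tin b stands upright at (458,210). The mug at the left edge stays below the gripper body.

steer_hand(deltas="0.8 0 -0.002 0.03 0 0 0\n0.8 0 -0.002 0.06 0 0 0\n0.8 0 -0.002 0.08 0 0 0\n0.8 0 -0.002 0.085 0 0 0\n0.4 0 -0.002 0.085 0 0 0\n0.4 0 -0.002 0.085 0 0 0\n0.4 0 -0.002 0.085 0 0 0\n0.4 0 -0.002 0.085 0 0 0\n0.4 0 -0.002 0.085 0 0 0\n0.4 0 -0.002 0.085 0 0 0", clamp_n=25)

```text
clock: 14.5
tool_pos: [0.5628, -0.217, 0.0483]
eef_rot: [-0.04, 0.999, 0.0, 0.001]
contact_force: [-0.6, 2.8, 6.2]
opening: 0.566
finger_force: 25.0
```

steer_hand(deltas="0.4 0 0 -0.01 0 0 0\n0.4 0 0 -0.03 0 0 0\n0.4 0 0 -0.05 0 0 0\n0.4 0 0 -0.06 0 0 0\n0.4 0 0 -0.06 0 0 0\n0.4 0 0 -0.06 0 0 0\n0.4 0 0 -0.06 0 0 0\n0.4 0 0 -0.06 0 0 0", clamp_n=25)

```text
clock: 15.3
tool_pos: [0.5612, -0.2174, 0.106]
eef_rot: [-0.04, 0.999, 0.0, -0.001]
contact_force: [0.7, -0.6, -4.2]
opening: 0.566
finger_force: 25.0
```

```bash
python3 wt.py
```

```text
F [-5.000e-02  3.000e-02 -4.260e+00 -5.682e+01 -1.121e+01] sd [0.42 0.45 0.59 0.05 0.01] pos [ 0.5619 -0.2175  0.1069] open 49.72170957047457 15.7
```

Hefts: a 2.5 N, b 1.0 N, c 4.3 N, so c is heaviest. I'll lift it and carry it over the front of the box top.

steer_hand(deltas="0.4 0 0 -0.02 0 0 0\n0.4 0 0 -0.05 0 0 0\n0.4 0 0 -0.08 0 0 0\n0.4 0 0 -0.11 0 0 0\n0.4 0 0 -0.12 0 0 0\n0.4 0 0 -0.12 0 0 0\n0.4 0 0 -0.12 0 0 0", clamp_n=25)

```text
clock: 16.4
tool_pos: [0.5609, -0.2176, 0.2257]
eef_rot: [-0.04, 0.999, 0.0, -0.001]
contact_force: [-0.8, 0.3, -5.0]
opening: 0.568
finger_force: 25.0
```

```bash
python3 -c "
from h import *
to([.69,-.076,.2263],.08+np.pi/2)"
```

```text
d [-0.14    0.1308 -0.0009] rv [ 0.0005 -0.0024  0.0002] pos [ 0.5609 -0.2176  0.2257] F [-0.79  0.26 -4.99] 16.4
```

steer_hand(deltas="0.4 -0.015 0.015 0 0 0 0\n0.4 -0.04 0.04 0 0 0 0\n0.4 -0.07 0.07 0 0 0 0\n0.4 -0.1 0.1 0 0 0 0\n0.4 -0.13 0.12 0 0 0 0\n0.4 -0.14 0.13 0 0 0 0\n0.4 -0.14 0.13 0 0 0 0\n0.4 -0.14 0.13 0 0 0 0\n0.4 -0.14 0.13 0 0 0 0\n0.4 -0.14 0.13 0 0 0 0", clamp_n=25)

```text
clock: 17.4
tool_pos: [0.6901, -0.079, 0.2268]
eef_rot: [-0.039, 0.999, -0.001, -0.001]
contact_force: [-0.9, 0.4, -4.8]
opening: 0.564
finger_force: 25.0
```

steer_hand(deltas="0.4 0 0 0 0 0 0\n0.4 0 0 0 0 0 0\n0.4 0 0 0 0 0 0\n0.4 0 0 0 0 0 0")

```text
clock: 17.8
tool_pos: [0.691, -0.0768, 0.2271]
eef_rot: [-0.04, 0.999, 0.0, 0.0]
contact_force: [-0.2, 0.4, -4.0]
opening: 0.56
finger_force: 25.0
```

```bash
python3 - <<'E'
from h import *
a=snapshot("side");b=snapshot("scene")
cv2.imwrite("pics/f.png",np.hstack([cv2.resize(a[100:300,150:400],(450,360)),cv2.resize(b[120:280,120:320],(350,360))])[...,::-1])
to([.69,-.076,.2263],.08+np.pi/2)
E
```

```text
d [0.001  0.0008 0.0008] rv [0.0001 0.0001 0.0003] pos [ 0.6911 -0.0767  0.2271] F [-0.31 -0.   -3.61] 17.9
```

View pics/f.png

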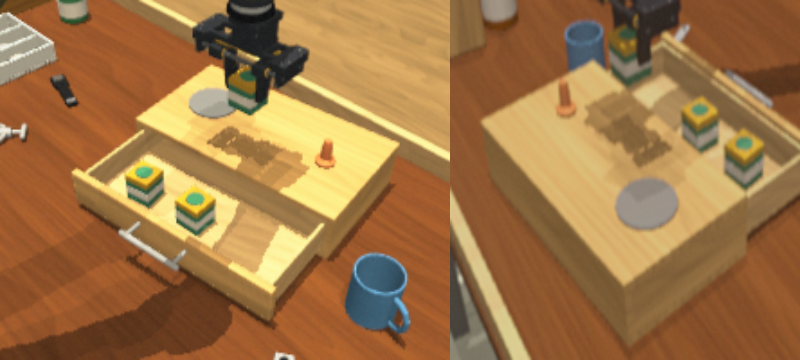

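The heavy tin is held upright over the box top (side crop at (248,92)). The other two stand in the open drawer at (145,183) and (195,210), and the bystanders look undisturbed.

```bash
python3 -c "
from plant import r, snapshot, camera_params
print(r.finish_job())"
```

```text
the job is handed in; nothing more can be done
None
```

The job is handed in: the heaviest tin (tin_c, 4.3 N when hefted against 2.5 N and 1.0 N) is gripped upright and still with its base about 10 cm above the box top, and the other two stand upright in the open drawer; the final pictures show nothing on or around the box disturbed.

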